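# Take the ball dish off its bracket and turn its lip to the organiser

### The job

Lift the dish with the loose steel ball off its two-prong bracket by the black handle, bring it out in front of the bracket and give it a quarter turn, so that its red lip points squarely to the side where the parts organiser stands. Keep it level and move gently: the ball must never leave the blue ring in the dish, and organiser and charger stay where they are. Finish still holding the dish, level and motionless in front of the bracket, its underside more than 100 mm above the worktop.

Things in the scene. Friction and masses are not known exactly. Their poses are not given: they have to be found in the camera images.
- dish: Round grey-painted dish, loose, hung level; 142 mm diameter, 26 mm high, 0.2-0.33 kg. Origin: centre of its underside, z up; the red lip is at its -x, the handle bar runs along its y. Inside: flat (4 mm above origin) to radius 14 mm, then a 10 degree cone to radius 50 mm, then a steep wall to radius 68 mm. Blue ring of 60 mm diameter painted inside.
- dish_handle (a point): Centre of the black handle bar, 112 mm above the dish's origin. Bar: 134 mm along the dish's y, 14 mm wide (x), 16 mm high; rigid, on two 6 mm steel rods that rise from the rim at y = +73 and -73 mm. Grip it from above at its middle, between the prongs, fingers closing along the dish's x.
- dish_lip (a point): Outer end of the red pouring lip (34 mm long, 33 mm wide), 100 mm from the dish's centre along its -x, 26 mm above its underside.
- ball_center (a point): Centre of the loose bright steel ball, 22 mm diameter, 45 g, which rolls freely in the dish; at the start it rests in the middle, its centre 15 mm above the dish's underside.
- bracket: Fixed steel bracket. Origin on the worktop under the hung bar, z up. Uprights at x = +105 mm carry two level prongs, 10 mm thick, at y = +45 and -45 mm, top at z = 159 mm, running to -x (roughly to the robot) under the bar and above the dish. At the start its axes and the dish's are parallel, the lip points to its -x and the dish's underside is at z = 55 mm. Base plate 10 mm thick.
- prong_tips (a point): Midway between the prongs' upturned ends: 35 mm from the bracket's origin along its -x, at the ends' top (z = 181 mm), 22 mm above the prongs' level part. Raise the dish more than 22 mm but less than 60 mm (its rim is below the prongs), then draw it out along the bracket's -x; it turns freely once its centre is 130 mm from the bracket's origin.
- organiser: Parts organiser: cream shallow case with compartments and small parts, 272 x 156 x 44 mm, long side along its x, loose, 0.9 kg. Origin: centre of its underside. It stands on the worktop to the left or to the right of the bracket (the side varies).
- charger: Black battery charger, 137 x 115 x 42 mm, loose. Origin: centre of its underside. It stands on the other side of the bracket from the organiser. Leave it alone.

How it is judged:
By the outcome, as a careful person would: the job done as asked, in the order asked, and still so for the second after the job is handed in, while the arm keeps its last pose, push and grip.
It also fails if it takes over 48 s, if anything falls off the work surface, if the arm or the gripper's body presses on something with over 40 N, if the wrist force passes 120 N, or if a joint passes its speed limit or range.

### The arm

A 7-joint arm with a two-finger parallel gripper is mounted at the origin on a cart in front of the work surface, level with it; the furniture and walls round the work are solid. World frame = base frame: x ahead of the robot, y to its left, z up, the work surface at z = 0. Lengths are in m, angles in rad, forces in N, time in s.
With the tool pointing down it reaches from about 0.35 to 0.9 m from the base axis. Payload 7.2 kg.
Tool frame: the origin (TCP) lies at the very end of the fingers, on their centre line; the grasp point (between the pads) lies 19 mm behind it; z points along the fingers, y is the line along which they close (so a half turn about z gives the same grasp; the last joint's range is limited). The gripper opens to 88 mm and grips with 3 to 60 N. Pads are 20 mm wide; open, the fingers measure 115 mm over their backs; the gripper's body (75 mm by 178 mm) begins 61 mm behind the grasp point.
Start: joints at [-1.196, 0.411, -0.013, 1.596, 0.006, 1.134, -0.082], TCP at [0.268, 0.565, 0.223] pointing down, gripper open.
Joint ranges: [-2.95, 2.95], [-0.29, 1.99], [-1.47, 1.44], [0.14, 2.54], [-1.03, 4.17], [0.13, 1.85], [-2.86, 2.86]. Speed limits (rad/s): [2.39, 2.39, 3.01, 3.01, 3.14, 3.14, 3.14].

### API

Orientations are given as a rotation vector (axis times angle).
In Python, from plant import env, viewer, ticket gives the robot as it stands.
- The arm moves only by the tool drive_tool, never from a script. Its argument "rows" is a list of rows, each a list of 4 numbers: the shift along the tool's x, y, z in cm, then the turn about the tool's z in degrees. A call has 1 to 12 rows; each row is the pose to reach, as a shift and turn from the pose commanded when the call began, along the tool's axes at that moment; what a row does not reach only later rows make up. A row lasts 1/12 s, in which the tool goes at most 41.7 mm and 7.16 degrees, less where a joint would pass 70% of its speed; a pose out of reach is approached as far as the arm can. A call with a gripper value outside its range is refused whole. "jaw" is the finger opening in cm, from 0 to 8.78, set as the call begins (left out, the last holds). The fingers move at their own pace and stop on an object; "grip_force" is the grip in N (left out, the last holds). Time passes only in rows, so rows that repeat a pose let the fingers close. It gives the time, the measured TCP pose, the force, the opening and the grip force at its end, in the units of the state.
- env.sense(): the state, without advancing time (a new reading comes with each control period).
- viewer.read_camera(name): name is "scene" or "top"; returns a dict with "pixels" (480x640x3 uint8, blue, green, red), "fov_y" (degrees; the focal length in pixels is half the picture's height over the tangent of half this angle, whatever the lens; pixels are square), "cx", "cy" (the principal point, pixels), "k1" (the pictures are not rectified: a ray, as slopes to the right and down, at radius r is drawn at 1 + k1 r^2 times it, then the intrinsics apply), "extrinsics" (4x4, takes a point from camera to world coordinates). Camera axes: x right, y up, looking along -z (the intrinsics and any distortion apply to the point x, -y, -z); pixel columns grow to the right and rows downward; lengths in m; the calibration is good to about 2 mm. A picture is of the moment at which its call begins. There is no depth.
- ticket.finish_job(): hands the job in; it is judged then, once.
The state is a dict: "clock": time; "joints": joint angles; "dq": joint speeds; "effort": joint torques, N m; "position": TCP position; "orientation": TCP orientation; "ft_force": force on the tool from outside, world axes, zero at the start; "wrist_torque": the same for the moment, N m; "grip_width": finger opening in m; "grasp_force": force on a finger pad.
Only numpy, scipy, OpenCV 4.12 (cv2) and the standard library are available. Lean on these libraries where they do the work, as an engineer would, in place of code of your own. Each camera call takes 0.05 s, during which the arm holds its last target. There are 200 camera calls.

## Working session

There is one attempt and no reset: what is moved stays moved. The work goes in short steps, Python scripts to look and compute and a tool call to move; the robot and the scene stay as the last step left them, time stands still between calls to the robot, and variables do not carry over. Pictures are saved under pics/ and viewed, at most 10 in all, crops included, and the job is handed in when it is done.

Besides the shell and the picture viewer there is one more tool, called after "Emit:" as name(argument=value, ...) on one line, values as JSON. drive_tool: Moves the arm, as the interface text tells. Its arguments: {"type":"object","properties":{"rows":{"type":"array"},"jaw":{"type":"number"},"grip_force":{"type":"number"}},"required":["rows"]}

```bash
mkdir -p pics; cat > h.py <<'E'
import numpy as np, cv2
from plant import env, viewer, ticket
from scipy.spatial.transform import Rotation as R
def cam(n):
    c=viewer.read_camera(n); c['f']=240/np.tan(np.radians(c['fov_y'])/2); c['E']=np.array(c['extrinsics']); return c
def ray(c,u,v):
    K=np.array([[c['f'],0,c['cx']],[0,c['f'],c['cy']],[0,0,1.]])
    s=cv2.undistortPoints(np.array([[[u,v]]],float),K,np.array([c['k1'],0,0,0,0.]))[0,0]
    d=c['E'][:3,:3]@np.array([s[0],-s[1],-1]); return c['E'][:3,3],d/np.linalg.norm(d)
def onz(c,u,v,z):
    o,d=ray(c,u,v); return o+d*(z-o[2])/d[2]
def two(a,b):
    (o,d),(p,e)=a,b; s=np.linalg.lstsq(np.c_[d,-e],p-o,rcond=None)[0]
    x,y=o+s[0]*d,p+s[1]*e; return (x+y)/2,np.linalg.norm(x-y)
E
python3 - <<'E'
from h import *
for n in('scene','top'):
    c=cam(n); cv2.imwrite(f'pics/{n}0.png',c['pixels']); print(n,c['f'],c['k1'],c['E'].round(3).tolist())
s=env.sense(); print(s); print(R.from_rotvec(s['orientation']).as_matrix().round(3))
E
```

```text
scene 482.93101179513536 -0.017727301673855573 [[0.711, 0.387, -0.587, -0.167], [-0.703, 0.363, -0.611, -0.67], [-0.023, 0.847, 0.53, 0.753], [0.0, 0.0, 0.0, 1.0]]
top 586.8626312956866 -0.07175647984038376 [[-0.018, 0.995, -0.103, 0.393], [-1.0, -0.021, -0.023, 0.054], [-0.025, 0.102, 0.994, 1.392], [0.0, 0.0, 0.0, 1.0]]
{'clock': 0.1, 'joints': array([-1.19620109,  0.41179991, -0.01270676,  1.59693655,  0.00563382,
        1.13427674, -0.0821941 ]), 'dq': array([ 0.00062137, -0.00144243, -0.00019765,  0.0018823 ,  0.00086472,
       -0.00049527, -0.00051723]), 'effort': array([ 2.96747989e-03, -5.89105833e+01,  6.44068904e-01, -2.91706771e+01,
       -5.37455210e-02,  1.45179732e-02,  3.95809764e-05]), 'position': array([0.2676515 , 0.56430818, 0.2219154 ]), 'orientation': array([-6.89773516e-01, -3.06475231e+00,  2.15777275e-03]), 'ft_force': array([ 0.05220389, -0.98235293, -0.00335176]), 'wrist_torque': array([-0.05197865,  0.00882205,  0.0008495 ]), 'grasp_force': 0.0, 'grip_width': 0.08793343433613462}
[[-0.904  0.428 -0.   ]
 [ 0.428  0.904 -0.001]
 [-0.    -0.001 -1.   ]]
```

View pics/scene0.png

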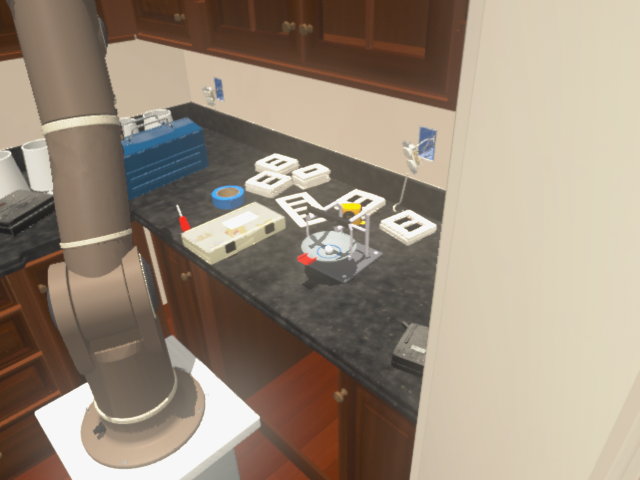

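View pics/top0.png

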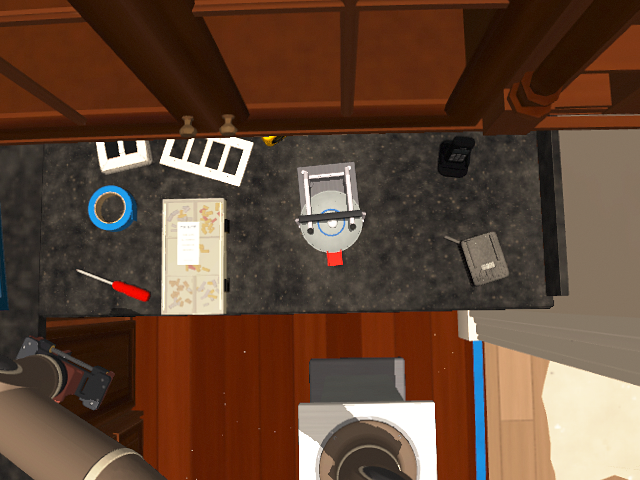

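Organiser stands on the left (+y, around (195,257) in top), charger on the right. In the top view the bar runs (298,217)-(366,214), lip is at (335,259) and the ball at (333,222).

```bash
cat > m.py <<'E'
from h import *
def redlip(c,box):
    x0,y0,x1,y1=box; p=c['pixels'].astype(int)
    m=np.zeros(p.shape[:2],np.uint8); s=p[y0:y1,x0:x1]
    m[y0:y1,x0:x1]=(s[...,2]>130)&(s[...,1]<70)&(s[...,0]<70)
    k=max(cv2.findContours(m,cv2.RETR_EXTERNAL,cv2.CHAIN_APPROX_NONE)[0],key=cv2.contourArea)
    M=cv2.moments(k); return (M['m10']/M['m00'],M['m01']/M['m00']),cv2.minAreaRect(k)
E
python3 - <<'E'
from m import *
t=cam('top'); s=cam('scene')
a,ra=redlip(t,(315,240,355,280)); b,rb=redlip(s,(285,240,325,275))
print('lip',a,ra,b,two(ray(t,*a),ray(s,*b)))
# bar: dark pixels over the dish region
p=t['pixels'].max(2); m=np.zeros(p.shape,np.uint8); m[205:228,285:380]=p[205:228,285:380]<70
print('lip on z .08',onz(t,*a,.08))
cv2.imwrite('pics/z.png',np.hstack([cv2.resize(t['pixels'][150:280,270:400],(400,400),interpolation=2),cv2.resize(s['pixels'][195:295,280:380],(400,400),interpolation=2)]))
for n,u,v in(('edge',330,312),('cab',330,133)): print(n,onz(t,u,v,0))
E
```

```text
Traceback (most recent call last):
  File "m.py", line 6, in redlip
    k=max(cv2.findContours(m,cv2.RETR_EXTERNAL,cv2.CHAIN_APPROX_NONE)[0],key=cv2.contourArea)
ValueError: max() iterable argument is empty
```

```bash
sed -i "s/(s\[...,2\]>130).*$/(s[...,2]>100)\&(s[...,2]>1.8*s[...,1])\&(s[...,2]>1.8*s[...,0])/" m.py
python3 - <<'E'
from m import *
t=cam('top'); s=cam('scene')
cv2.imwrite('pics/z.png',np.hstack([cv2.resize(t['pixels'][150:280,270:400],(400,400),interpolation=2),cv2.resize(s['pixels'][195:295,280:380],(400,400),interpolation=2)]))
print(t['pixels'][259,335],s['pixels'][259,306])
a,ra=redlip(t,(315,240,355,280)); b,rb=redlip(s,(285,240,325,275))
print('lip',a,ra,b,two(ray(t,*a),ray(s,*b)))
print('lip on z .08',onz(t,*a,.08))
for n,u,v in(('edge',330,312),('cab',330,133)): print(n,onz(t,u,v,0))
E
```

```text
[ 44  59 255] [ 65  81 247]
lip (334.24701561065194, 258.5426997245179) ((334.1029357910156, 257.8382263183594), (14.725729942321777, 15.569390296936035), 85.60128784179688) (305.22585669781927, 259.0514018691589) (array([0.48236735, 0.0672729 , 0.08337607]), np.float64(0.00020886509559261835))
lip on z .08 [0.48251779 0.06737425 0.08      ]
edge [0.36191013 0.08065626 0.        ]
cab [0.79441295 0.07253211 0.        ]
```

View pics/z.png

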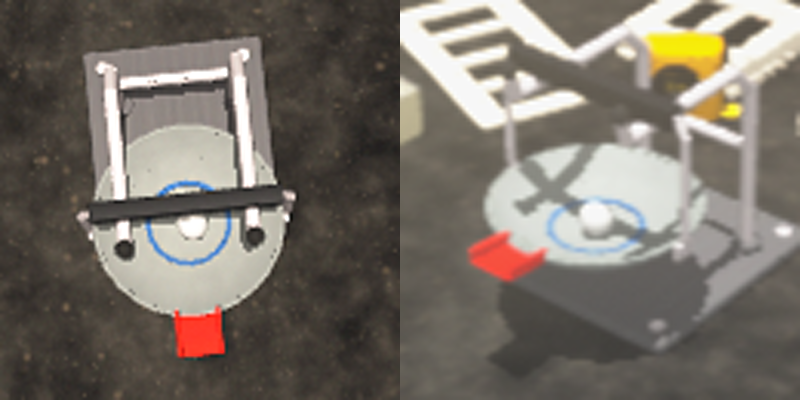

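The bar (crop (90,212)-(282,198)), prongs, ball in the blue ring (192,225) and lip (200,333) are clear; now the bar axis.

```bash
python3 - <<'E'
from m import *
t=cam('top'); s=cam('scene')
p=t['pixels'].max(2); m=np.zeros(p.shape,np.uint8); m[208:226,296:366]=p[208:226,296:366]<75
k=max(cv2.findContours(m,cv2.RETR_EXTERNAL,cv2.CHAIN_APPROX_NONE)[0],key=cv2.contourArea)
r=cv2.minAreaRect(k); B=cv2.boxPoints(r); print(r)
W=np.array([onz(t,*q,.175) for q in B]); c=W.mean(0); print('bar c',c)
e=np.diff(W,axis=0); i=np.argmax(np.linalg.norm(e[:,:2],axis=1)); d=e[i]; d*=np.sign(d[1])
print('len',np.linalg.norm(e,axis=1),'bar dir deg',np.degrees(np.arctan2(d[1],d[0]))-90)
# blue ring
def ring(c,b):
    x0,y0,x1,y1=b; q=c['pixels'][y0:y1,x0:x1].astype(int); v,u=np.nonzero((q[...,0]>q[...,2]+50)); 
    return cv2.fitEllipse(np.c_[u+x0,v+y0].astype(np.float32))
a=ring(t,(310,200,355,245));print('ring',a,onz(t,*a[0],.055+.0069))
b=ring(s,(310,235,350,265));print(two(ray(t,*a[0]),ray(s,*b[0])))
l,_=redlip(t,(315,240,355,280)); L=onz(t,*l,.08); C=onz(t,*a[0],.0619); v=C-L
print('lip->centre yaw',np.degrees(np.arctan2(v[1],v[0])),np.hypot(*v[:2]))
for u,v in((162,200),(226,198),(226,314),(162,314)):print('org',onz(t,u,v,.044))
# base plate corners crop
for u,v in((84,52),(262,38)):print('plate',onz(t,270+u/3.077,150+v/3.077,.01))
for u,v in((118,70),(237,58),(124,250),(253,237)):print('prong',onz(t,270+u/3.077,150+v/3.077,.17))
E
```

```text
((331.5068054199219, 215.99119567871094), (8.676358222961426, 68.46607208251953), 82.76307678222656)
bar c [0.56538272 0.07042792 0.175     ]
len [0.14351494 0.01833761 0.14327956] bar dir deg 6.063298367036026
ring ((330.82379150390625, 221.99913024902344), (26.064498901367188, 26.564105987548828), 78.01775360107422) [0.5675856  0.07375459 0.0619    ]
(array([0.56820573, 0.07307021, 0.06303922]), np.float64(0.0020296649311316475))
lip->centre yaw 4.289327749932865 0.08530674029914051
org [0.6309557  0.47086667 0.044     ]
org [0.63196503 0.31849317 0.044     ]
org [0.36215386 0.31882471 0.044     ]
org [0.3641389  0.46829806 0.044     ]
plate [0.70975014 0.15260968 0.01      ]
plate [0.71758318 0.01338892 0.01      ]
prong [0.65980543 0.11783556 0.17      ]
prong [0.66630129 0.03562107 0.17      ]
prong [0.53472841 0.11557669 0.17      ]
prong [0.54179761 0.02746767 0.17      ]
```

```bash
python3 - <<'E'
from m import *
t=cam('top')
g=t['pixels'].max(2).astype(float); P=[]
for u in range(302,362):
    col=g[205:226,u]; w=np.clip(110-col,0,None); v0=217-(u-298)*4/68
    k=np.arange(205,226); w=w*(abs(k-v0)<6); 
    if w.sum()>0: P.append((u,(w*k).sum()/w.sum()))
P=np.array(P); a=np.polyfit(P[:,0],P[:,1],1)
for _ in range(5):
    r=abs(P[:,1]-np.polyval(a,P[:,0])); P=P[r<.6]; a=np.polyfit(P[:,0],P[:,1],1)
print(a,len(P))
A,B=[onz(t,u,np.polyval(a,u),.174) for u in(305,360)]; d=A-B; print('yaw',np.degrees(np.arctan2(-d[0],d[1])))
# row extents on dark bar
for u in range(294,302): print(u,g[int(round(np.polyval(a,u))),u],end=' ')
for u in range(360,370): print(u,g[int(round(np.polyval(a,u))),u],end=' ')
print()
for u in (299,331.5,364.5): print(onz(t,u,np.polyval(a,u),.174))
E
```

```text
[-1.02467263e-01  2.50050884e+02] 52
yaw 4.668410427484239
294 88.0 295 204.0 296 224.0 297 215.0 298 194.0 299 58.0 300 75.0 301 77.0 360 75.0 361 86.0 362 168.0 363 231.0 364 232.0 365 231.0 366 52.0 367 58.0 368 63.0 369 60.0 
[0.55974968 0.1387177  0.174     ]
[0.56531603 0.07041979 0.174     ]
[0.57098131 0.00116443 0.174     ]
```

Emit:
drive_tool(rows=[[-1,-0.7,0,1.5],[-3,-2,0,4],[-6,-4,0,8],[-10,-6.5,0,13],[-14,-9.2,0,18],[-18,-11.8,0,23],[-22,-14.5,0,28],[-26,-17.1,0,33],[-30,-19.7,0,38],[-34,-22.3,0,43],[-37,-24.3,0,48],[-39,-25.6,0,52]], jaw=6, grip_force=30)

```text
clock: 1.45
position: [0.501, 0.18, 0.2231]
orientation: [1.972, 2.446, 0.001]
ft_force: [1.7, 1.0, 1.2]
grip_width: 0.06
grasp_force: 0.0
```

```bash
cat > go.py <<'E'
from h import *
import sys
def to(x,y,z,yaw):
    s=env.sense(); M=R.from_rotvec(s['orientation']).as_matrix()
    cy=np.degrees(np.arctan2(M[1,1],M[0,1]))
    print('t',s['clock'],'pos',s['position'].round(4),'yaw',cy.round(2),'tilt',M[:,2].round(4),'q',s['joints'].round(2))
    print('shift cm',(M.T@(np.array([x,y,z])-s['position'])*100).round(2),'turn',round(cy-yaw,2),'F',s['ft_force'].round(2),s['grip_width'],s['grasp_force'])
if len(sys.argv)>4: to(*map(float,sys.argv[1:5]))
E
python3 go.py .567 .0733 .148 4.5
```

```text
t 1.45 pos [0.501  0.18   0.2231] yaw 12.26 tilt [ 6.e-04  7.e-04 -1.e+00] q [-0.71  0.25  0.34  1.84 -0.1   1.06 -0.12]
shift cm [-11.84   4.18   7.51] turn 7.76 F [1.75 1.02 1.25] 0.06000421890476198 0.0
```

Emit:
drive_tool(rows=[[-2,0.7,0,1.6],[-4,1.3,0,3.2],[-6,2,0,5],[-8,2.7,0,6.5],[-9.3,3.1,0,7.5],[-10.1,3.3,0,8],[-10.4,3.4,0,8.2],[-10.4,3.4,0,8.2],[-10.4,3.4,0,8.2],[-10.4,3.4,0,8.2]])

```text
clock: 2.28
position: [0.5558, 0.0901, 0.2226]
orientation: [-2.131, -2.307, -0.0]
ft_force: [-0.8, 0.3, 0.7]
grip_width: 0.0602
grasp_force: 0.0
```

```bash
python3 go.py .567 .0733 .148 4.5; python3 -c "
from h import *
cv2.imwrite('pics/z2.png',np.hstack([cv2.resize(cam('top')['pixels'][150:280,270:400],(400,400),interpolation=2),cv2.resize(cam('scene')['pixels'][145:295,255:405],(400,400),interpolation=2)]))"
```

```text
t 2.2833 pos [0.5558 0.0901 0.2226] yaw 4.54 tilt [-4.e-04  6.e-04 -1.e+00] q [-0.57  0.32  0.41  1.77 -0.14  1.08 -0.03]
shift cm [-1.77  0.98  7.46] turn 0.04 F [-0.82  0.27  0.68] 0.060218713210217115 0.0
```

View pics/z2.png

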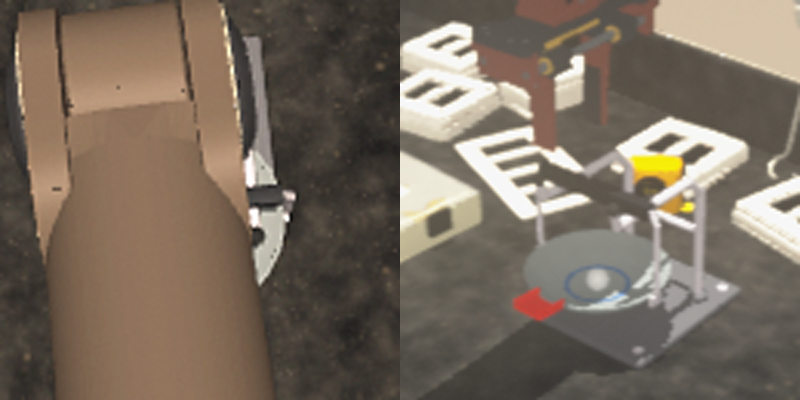

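The scene view shows the fingers above and slightly left of the bar (crop finger tips (545,148),(602,122), bar (540,170)-(690,225)). Correcting horizontally, then going down.

Emit:
drive_tool(rows=[[-0.6,0.3,0,0],[-1.2,0.7,0,0],[-1.8,1,0,0],[-1.8,1,0,0],[-1.8,1,0,0]])

```text
clock: 2.8
position: [0.5679, 0.0708, 0.2226]
orientation: [2.136, 2.304, -0.0]
ft_force: [1.1, -0.0, -0.5]
grip_width: 0.06
grasp_force: 0.0
```

```bash
python3 go.py .567 .0733 .148 4.5
```

```text
t 2.8 pos [0.5679 0.0708 0.2226] yaw 4.34 tilt [-0.e+00 -3.e-04 -1.e+00] q [-0.53  0.33  0.42  1.75 -0.15  1.09  0.01]
shift cm [ 0.26 -0.07  7.46] turn -0.16 F [ 1.07 -0.02 -0.49] 0.060006879629028974 0.0
```

Emit:
drive_tool(rows=[[0.1,0,0.5,0],[0.2,0,1.3,0],[0.2,0,2.3,0],[0.2,0,3.4,0],[0.2,0,4.5,0],[0.2,0,5.5,0],[0.2,0,6.3,0],[0.2,0,7,0],[0.2,0,7.4,0],[0.2,0,7.4,0],[0.2,0,7.4,0],[0.2,0,7.4,0]])

```text
clock: 3.8
position: [0.5679, 0.0737, 0.1491]
orientation: [2.134, 2.305, 0.001]
ft_force: [0.4, 0.1, 0.6]
grip_width: 0.06
grasp_force: 0.0
```

```bash
python3 go.py .567 .0733 .148 4.5; python3 -c "
from h import *
cv2.imwrite('pics/z3.png',cv2.resize(cam('scene')['pixels'][175:285,275:385],(600,600),interpolation=2))"
```

```text
t 3.8 pos [0.5679 0.0737 0.1491] yaw 4.42 tilt [ 8.e-04  2.e-04 -1.e+00] q [-0.51  0.41  0.39  1.83 -0.19  0.94  0.04]
shift cm [-0.03 -0.09  0.11] turn -0.08 F [0.43 0.11 0.59] 0.059958182520277126 0.0
```

View pics/z3.png

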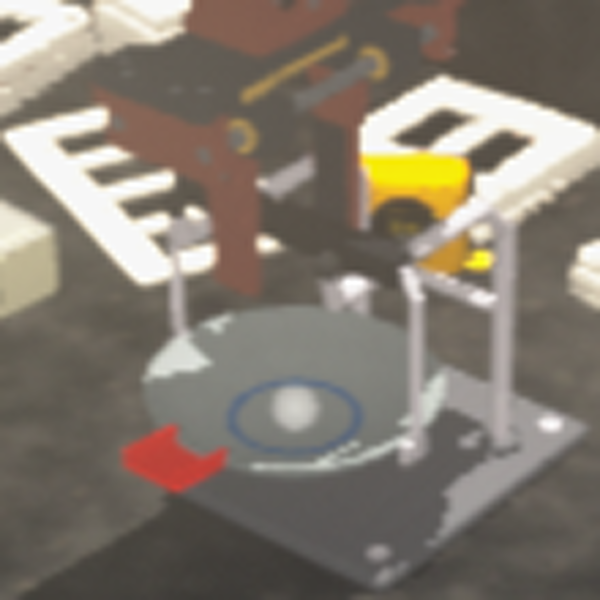

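The fingers straddle the bar between the prongs (near finger tip (240,290)), and the ball sits in the ring at (295,408). Closing in stages.

Emit:
drive_tool(rows=[[0,0,0.1,0],[0,0,0.1,0],[0,0,0.1,0],[0,0,0.1,0],[0,0,0.1,0],[0,0,0.1,0]], jaw=2.2, grip_force=5)

```text
clock: 4.35
position: [0.5675, 0.0736, 0.1477]
orientation: [2.134, 2.306, 0.0]
ft_force: [0.1, -0.2, 0.3]
grip_width: 0.0238
grasp_force: 0.0
```

Emit:
drive_tool(rows=[[0,0,0,0],[0,0,0,0],[0,0,0,0],[0,0,0,0],[0,0,0,0],[0,0,0,0]], jaw=1.0)

```text
clock: 4.85
position: [0.5676, 0.0737, 0.1477]
orientation: [2.134, 2.306, 0.0]
ft_force: [1.3, 0.2, 0.4]
grip_width: 0.0142
grasp_force: 5.0
```

Emit:
drive_tool(rows=[[0,0,0,0],[0,0,0,0],[0,0,0,0],[0,0,0,0],[0,0,0,0],[0,0,0,0],[0,0,0,0],[0,0,0,0],[0,0,0,0],[0,0,0,0],[0,0,0,0],[0,0,0,0]], grip_force=35)

```text
clock: 5.85
position: [0.5676, 0.0737, 0.1477]
orientation: [2.134, 2.306, 0.0]
ft_force: [2.9, 0.9, 0.6]
grip_width: 0.0136
grasp_force: 35.0
```

```bash
python3 go.py .567 .0733 .148 4.5; cat > ball.py <<'E'
from h import *
import sys
# ring & ball in scene, offset of ball from ring centre at measured rays
c=cam('scene'); x0,y0,x1,y1=map(int,sys.argv[1:5]); zr=float(sys.argv[5])+.0069
q=c['pixels'][y0:y1,x0:x1].astype(int); v,u=np.nonzero(q[...,0]>q[...,2]+30)
pts=np.c_[u+x0,v+y0].astype(np.float32); e=cv2.fitEllipse(pts); C=onz(c,*e[0],zr)
m=np.zeros(q.shape[:2],np.uint8); cv2.ellipse(m,((e[0][0]-x0,e[0][1]-y0),tuple(.8*k for k in e[1]),e[2]),1,-1)
g=q.min(2); th=np.percentile(g[m>0],85); v,u=np.nonzero((g>th)&(m>0)); b=(np.median(u)+x0,np.median(v)+y0)
B=onz(c,*b,zr+.008); print('ring',e,len(pts),'C',C.round(4),'ball px',b,'ball-C mm',((B-C)*1000).round(1)[:2])
cv2.imwrite(sys.argv[6],cv2.resize(c['pixels'][y0-60:y1+40,x0-50:x1+50],None,fx=4,fy=4,interpolation=2))
E
python3 ball.py 305 230 352 275 .055 pics/b0.png
```

```text
t 5.85 pos [0.5676 0.0737 0.1477] yaw 4.43 tilt [ 2.e-04  1.e-04 -1.e+00] q [-0.51  0.41  0.39  1.83 -0.19  0.93  0.04]
shift cm [-0.03 -0.06 -0.03] turn -0.07 F [2.91 0.95 0.6 ] 0.013605738314546848 34.999855756759644Traceback (most recent call last):
  File "ball.py", line 6, in <module>
    pts=np.c_[u+x0,v+y0].astype(np.float32); e=cv2.fitEllipse(pts); C=onz(c,*e[0],zr)
                                               ~~~~~~~~~~~~~~^^^^^
cv2.error: OpenCV(4.12.0) /io/opencv/modules/imgproc/src/shapedescr.cpp:361: error: (-201:Incorrect size of input array) There should be at least 5 points to fit the ellipse in function 'fitEllipseNoDirect'
```

Emit:
drive_tool(rows=[[0,0,-0.03,0],[0,0,-0.1,0],[0,0,-0.22,0],[0,0,-0.4,0],[0,0,-0.6,0],[0,0,-0.8,0],[0,0,-1.0,0],[0,0,-1.2,0],[0,0,-1.4,0],[0,0,-1.6,0],[0,0,-1.8,0],[0,0,-2.0,0]])

```text
clock: 6.9
position: [0.5675, 0.0737, 0.1679]
orientation: [-2.134, -2.306, -0.0]
ft_force: [0.4, 0.5, -3.0]
grip_width: 0.0135
grasp_force: 35.0
```

Emit:
drive_tool(rows=[[0,0,-0.2,0],[0,0,-0.4,0],[0,0,-0.6,0],[0,0,-0.8,0],[0,0,-1.0,0],[0,0,-1.2,0],[0,0,-1.4,0],[0,0,-1.6,0],[0,0,-1.77,0],[0,0,-1.9,0],[0,0,-1.97,0],[0,0,-2.0,0]])

```text
clock: 7.9
position: [0.5675, 0.0737, 0.1878]
orientation: [2.134, 2.306, 0.0]
ft_force: [-0.3, 0.0, -2.6]
grip_width: 0.0136
grasp_force: 35.0
```

```bash
sed -i 's/+30)/+12)/' ball.py; python3 go.py .567 .0733 .188 4.5;python3 ball.py 305 220 352 265 .095 pics/b0.png
```

```text
t 7.9 pos [0.5675 0.0737 0.1878] yaw 4.43 tilt [ 1.e-04  1.e-04 -1.e+00] q [-0.53  0.37  0.41  1.79 -0.17  1.02  0.02]
shift cm [-0.03 -0.06 -0.02] turn -0.07 F [-0.26  0.02 -2.64] 0.013591418349380543 34.999439120292664
ring ((328.00732421875, 238.01927185058594), (12.503974914550781, 23.627473831176758), 88.64656066894531) 68 C [0.5694 0.074  0.1019] ball px (np.float64(328.0), np.float64(236.0)) ball-C mm [-2.2 -2.3]
```

View pics/b0.png

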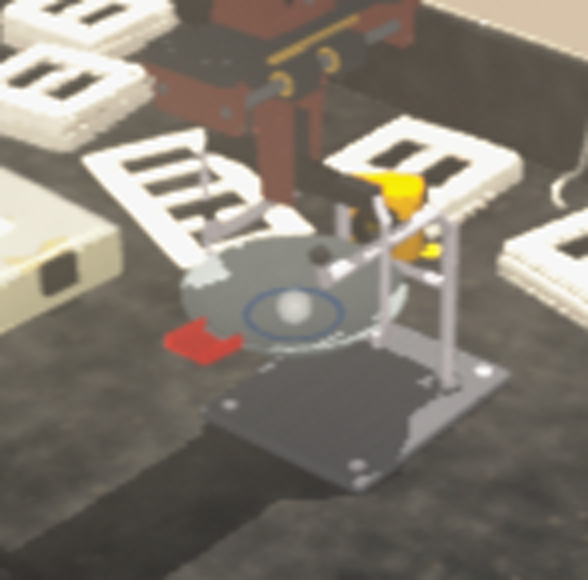

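The dish hangs level and clear; prong tip at crop (320,255) is above the rim, and the ball is centred in the ring at (293,308). Drawing out along tool −y.

Emit:
drive_tool(rows=[[0,-0.02,0,0],[0,-0.08,0,0],[0,-0.18,0,0],[0,-0.32,0,0],[0,-0.5,0,0],[0,-0.72,0,0],[0,-0.98,0,0],[0,-1.28,0,0],[0,-1.62,0,0],[0,-2.0,0,0],[0,-2.4,0,0],[0,-2.8,0,0]])

```text
clock: 8.95
position: [0.5391, 0.0715, 0.1877]
orientation: [-2.134, -2.306, -0.0]
ft_force: [0.4, 0.7, -3.5]
grip_width: 0.0137
grasp_force: 35.0
```

Emit:
drive_tool(rows=[[0,-0.4,0,0],[0,-0.8,0,0],[0,-1.2,0,0],[0,-1.6,0,0],[0,-2.0,0,0],[0,-2.4,0,0],[0,-2.8,0,0],[0,-3.2,0,0],[0,-3.6,0,0],[0,-4.0,0,0],[0,-4.4,0,0],[0,-4.8,0,0]])

```text
clock: 9.95
position: [0.4913, 0.0678, 0.1876]
orientation: [-2.134, -2.306, -0.0]
ft_force: [-0.9, -0.2, -2.4]
grip_width: 0.014
grasp_force: 35.0
```

Emit:
drive_tool(rows=[[0,-0.4,0,0],[0,-0.8,0,0],[0,-1.2,0,0],[0,-1.6,0,0],[0,-2.0,0,0],[0,-2.4,0,0],[0,-2.8,0,0],[0,-3.2,0,0],[0,-3.6,0,0],[0,-4.0,0,0],[0,-4.4,0,0],[0,-4.8,0,0]])

```text
clock: 10.95
position: [0.4435, 0.0641, 0.1877]
orientation: [2.134, 2.306, 0.0]
ft_force: [-0.1, -0.6, -1.6]
grip_width: 0.0137
grasp_force: 35.0
```

Emit:
drive_tool(rows=[[0,-0.4,0,0],[0,-0.8,0,0],[0,-1.18,0,0],[0,-1.52,0,0],[0,-1.82,0,0],[0,-2.08,0,0],[0,-2.3,0,0],[0,-2.48,0,0],[0,-2.62,0,0],[0,-2.72,0,0],[0,-2.78,0,0],[0,-2.8,0,0]])

```text
clock: 11.95
position: [0.416, 0.0619, 0.1877]
orientation: [2.134, 2.306, 0.0]
ft_force: [-0.5, 0.9, -2.6]
grip_width: 0.0137
grasp_force: 35.0
```

```bash
python3 go.py .4165 .062 .238 -85.5; python3 -c "
from h import *
cv2.imwrite('pics/z4.png',np.hstack([cv2.resize(cam('top')['pixels'][130:350,230:450],(400,400),interpolation=2),cv2.resize(cam('scene')['pixels'][175:335,225:385],(400,400),interpolation=2)]))"
```

```text
t 11.95 pos [0.416  0.0619 0.1877] yaw 4.43 tilt [ 1.e-04  0.e+00 -1.e+00] q [-0.63  0.09  0.4   2.13 -0.04  0.93 -0.13]
shift cm [ 0.    0.06 -5.03] turn 89.93 F [-0.45  0.9  -2.63] 0.013663367197411904 34.99953746795654
```

View pics/z4.png

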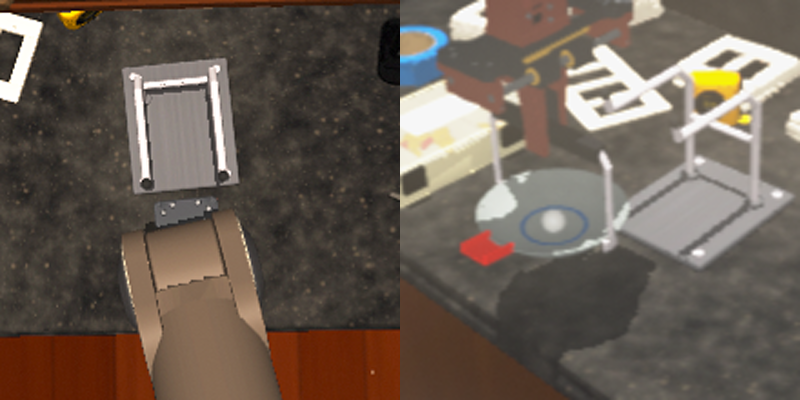

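Dish is out in front of the bracket (scene crop: ball (552,220) in ring (553,225), lip (487,248)), prongs clear. Raising, then turning.

Emit:
drive_tool(rows=[[0,0,-0.03,0],[0,0,-0.12,0],[0,0,-0.27,0],[0,0,-0.48,0],[0,0,-0.72,0],[0,0,-0.97,0],[0,0,-1.22,0],[0,0,-1.47,0],[0,0,-1.72,0],[0,0,-1.97,0],[0,0,-2.22,0],[0,0,-2.5,0]])

```text
clock: 13.05
position: [0.4159, 0.0619, 0.2129]
orientation: [-2.134, -2.306, 0.0]
ft_force: [0.4, 0.8, -2.1]
grip_width: 0.0136
grasp_force: 35.0
```

Emit:
drive_tool(rows=[[0,0,-0.27,0],[0,0,-0.52,0],[0,0,-0.77,0],[0,0,-1.02,0],[0,0,-1.27,0],[0,0,-1.52,0],[0,0,-1.77,0],[0,0,-2.0,0],[0,0,-2.2,0],[0,0,-2.35,0],[0,0,-2.45,0],[0,0,-2.5,0]])

```text
clock: 14.05
position: [0.416, 0.0619, 0.2378]
orientation: [2.134, 2.306, 0.0]
ft_force: [-0.6, -0.1, -2.7]
grip_width: 0.0138
grasp_force: 35.0
```

Emit:
drive_tool(rows=[[0,0,0,0.2],[0,0,0,0.8],[0,0,0,1.8],[0,0,0,3.2],[0,0,0,5],[0,0,0,7.2],[0,0,0,9.7],[0,0,0,12.2],[0,0,0,14.7],[0,0,0,17.2],[0,0,0,19.7],[0,0,0,22.2]])

```text
clock: 15.05
position: [0.4159, 0.0619, 0.2376]
orientation: [-2.541, -1.847, 0.0]
ft_force: [-0.1, -0.1, -2.1]
grip_width: 0.0142
grasp_force: 35.0
```

```bash
python3 go.py .416 .0619 .238 -85.5
```

```text
t 15.05 pos [0.4159 0.0619 0.2376] yaw -17.98 tilt [-1.e-04 -1.e-04 -1.e+00] q [-0.65  0.02  0.4   2.06 -0.01  1.06 -0.56]
shift cm [ 0.    0.01 -0.04] turn 67.52 F [-0.14 -0.05 -2.12] 0.014171323881646844 34.99878466129303
```

Emit:
drive_tool(rows=[[0,0,0,2.5],[0,0,0,5],[0,0,0,7.5],[0,0,0,10],[0,0,0,12.5],[0,0,0,15],[0,0,0,17.5],[0,0,0,20],[0,0,0,22.5],[0,0,0,25],[0,0,0,27.5],[0,0,0,30]])

```text
clock: 16.05
position: [0.4159, 0.0619, 0.2376]
orientation: [-2.933, -1.126, 0.0]
ft_force: [-0.7, 1.0, -2.0]
grip_width: 0.0141
grasp_force: 35.0
```

Emit:
drive_tool(rows=[[0,0,0,2.5],[0,0,0,5],[0,0,0,7.5],[0,0,0,10],[0,0,0,12.5],[0,0,0,15],[0,0,0,17.5],[0,0,0,20],[0,0,0,22.5],[0,0,0,25],[0,0,0,27.5],[0,0,0,30]])

```text
clock: 17.05
position: [0.4159, 0.0619, 0.2376]
orientation: [3.124, 0.329, -0.0]
ft_force: [0.8, 0.2, -1.6]
grip_width: 0.0136
grasp_force: 35.0
```

Emit:
drive_tool(rows=[[0,0,0,2.3],[0,0,0,4.2],[0,0,0,5.7],[0,0,0,6.7],[0,0,0,7.3],[0,0,0,7.6],[0,0,0,7.7],[0,0,0,7.7],[0,0,0,7.7],[0,0,0,7.7],[0,0,0,7.7],[0,0,0,7.7]])

```text
clock: 18.05
position: [0.4159, 0.0619, 0.2376]
orientation: [-3.139, -0.124, 0.0]
ft_force: [0.4, -0.3, -2.5]
grip_width: 0.0134
grasp_force: 35.0
```

```bash
python3 go.py .416 .0619 .238 -85.5; python3 - <<'E'
from m import *
t=cam('top'); s=cam('scene')
cv2.imwrite('pics/z5.png',np.hstack([cv2.resize(t['pixels'][130:350,230:450],(400,400),interpolation=2),cv2.resize(s['pixels'][155:315,205:365],(400,400),interpolation=2)]))
b,rb=redlip(s,(215,180,360,300)); L=onz(s,*b,.145+.023); C=np.array([.416,.0619]); v=L[:2]-C
print('lip',b,L,'dir',np.degrees(np.arctan2(v[1],v[0])),np.hypot(*v))
E
```

```text
t 18.05 pos [0.4159 0.0619 0.2376] yaw -85.46 tilt [-0.  0. -1.] q [-0.67  0.02  0.42  2.06 -0.01  1.06 -1.74]
shift cm [ 0.01  0.   -0.04] turn 0.04 F [ 0.42 -0.25 -2.49] 0.013371922101447309 34.999451637268066
lip (262.2962962962963, 226.375) [0.42429409 0.15085395 0.168     ] dir 84.67312615979354 0.08933978333853426
```

View pics/z5.png

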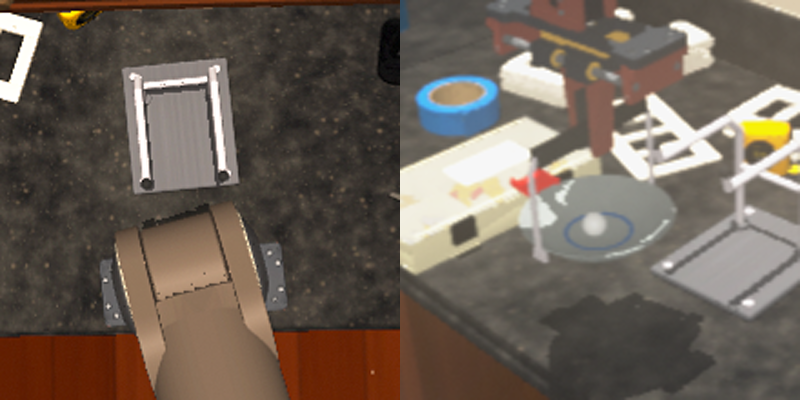

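The ball sits in the ring ((593,224) in crop, ring centre (600,230)), and the lip at (535,182) points left to the organiser; checking the angle from rods, ring and lip.

```bash
python3 - <<'E'
from m import *
s=cam('scene'); t=cam('top')
P=lambda u,v:(205+(u-400)/2.5,155+v/2.5)
for z,a,b in((.145+.022,(540,258),(655,182)),(.257,(533,160),(650,98))):
    A,B=[onz(s,*P(*q),z) for q in(a,b)]; d=B-A; print(A.round(4),B.round(4),np.hypot(*d[:2]),'bar yaw',np.degrees(np.arctan2(d[1],d[0])))
q=s['pixels'][230:265,260:305].astype(int); v,u=np.nonzero(q[...,0]>q[...,2]+25)
e=cv2.fitEllipse(np.c_[u+260,v+230].astype(np.float32)); print(e,len(u),onz(s,*e[0],.145+.0069))
g=t['pixels']
T=lambda u,v:(230+u*.55,130+v*.55)
# bracket plate corners, prongs
for k,z in((((122,67),(133,192),(226,58),(238,185)),.01),(((136,76),(147,183),(213,70),(222,176)),.165)):
    Q=[onz(t,*T(*p),z)[:2] for p in k]
    for i,j in((1,0),(3,2)): d=Q[j]-Q[i]; print('br x',np.degrees(np.arctan2(d[1],d[0])))
    for i,j in((2,0),(3,1)): d=Q[j]-Q[i]; print('br y',np.degrees(np.arctan2(d[1],d[0]))-90)
cv2.imwrite('pics/z6.png',cv2.resize(s['pixels'][185:265,235:325],None,fx=6.6,fy=6.6,interpolation=2))
E
```

```text
[0.3376 0.0473 0.167 ] [0.4943 0.0686 0.167 ] 0.15809365223372696 bar yaw 7.724187211681802
[0.3476 0.0562 0.257 ] [0.4926 0.0682 0.257 ] 0.14548516117708332 bar yaw 4.737541139861932
((284.0694885253906, 247.0019073486328), (14.156468391418457, 26.318424224853516), 85.2121810913086) 44 [0.41598952 0.06305864 0.1519    ]
br x 4.219295461291074
br x 3.9434347442311624
br y 3.677231128469103
br y 2.6405752704088883
br x 4.963839590646841
br x 3.4949301701602895
br y 3.1854001867898063
br y 4.161262193221319
```

View pics/z6.png

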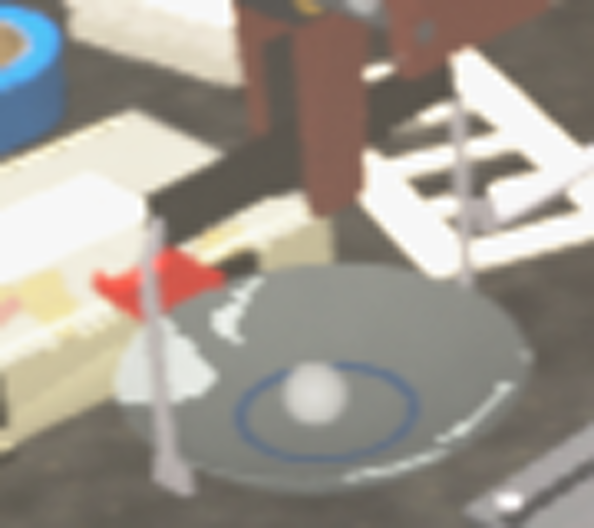

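The lip is split by the front rod in this view ((95,278)-(222,275)), which explains the biased lip reading. The rod tops give a bar yaw of 4.7° against the bracket's ~4°, so the quarter turn is square. The ball at (315,392) is inside the ring. Handing in.

Emit:
drive_tool(rows=[[0,0,0,0],[0,0,0,0],[0,0,0,0],[0,0,0,0],[0,0,0,0],[0,0,0,0]])

```text
clock: 18.75
position: [0.416, 0.0619, 0.2376]
orientation: [-3.139, -0.124, -0.0]
ft_force: [0.3, 0.4, -3.3]
grip_width: 0.0137
grasp_force: 35.0
```

```bash
python3 -c "
from h import *
print(ticket.finish_job())"
```

```text
the job is handed in; nothing more can be done
None
```

The job is handed in (no verdict was returned): the dish is held still and level in front of the bracket, underside about 145 mm above the worktop, red lip a quarter turn round to the organiser's side (left), ball inside the blue ring in every picture, 18.75 s on the clock.

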